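# Clamp the die sled in the bench press with the inner knob

### The job

Push the die sled gently along its channel, fully home against the backstop under the press foot, then turn only the small inner (upper) knob clockwise until the foot has come down on the brass die and holds it firmly, at about 60 N. Do not crush the die, leave the wide ring knob below at its setting, and leave the things around the press alone; let go at the end.

Things in the scene. Friction and masses are not known exactly. Their poses are not given: they have to be found in the camera images.
- press: Fixed grey bench press for stamping marks. Base plate 190 x 136 x 16 mm. Origin at table height under the axis of the knobs; its +x points along the channel, from the open loading end to the backstop. The channel's floor is 16 mm above the table, 47 mm wide between two rails 6 mm wide and 10 mm tall, from x -125 to +24 mm.
- head: The press's fixed bridge (56 mm along x, 128 mm along y, 74 to 104 mm above the table) on two round posts at y +-50 mm, with all it carries: both knobs, the screw and the foot, a steel disc 32 mm across on the knob axis under the bridge. Origin on the knob axis at the bridge's underside. The foot's starting height differs each time and is not given: 1.5 to 8.4 mm above the die.
- knob_top (a point): Centre of the top face of the small inner knob, 153 mm above the table, on the vertical axis. The knob is a ribbed steel cylinder, 38 mm across and 22 mm tall; its underside is 3 mm above the ring knob. It does not rise or fall. Clockwise from above lowers the foot by 3 mm per rad: 0.5 to 2.8 rad until the foot touches the die, with plenty of travel beyond.
- ring_mark (a point): Short dark mark on the top of the ring knob near its rim, 30 mm from the axis, 128 mm above the table. The ring knob is a ribbed steel disc 64 mm across and 20 mm tall (108 to 128 mm above the table), coaxial with the inner knob and below it; it turns very easily (0.025 N m) and may start at any angle. It shall stay as it is.
- backstop: Steel block 10 x 44 x 16 mm across the far end of the channel. Its origin is at the channel floor, in the middle of the face which the sled meets, 22 mm beyond the knob axis (press +x).
- sled: Loose steel sled in the channel, 0.25 to 0.5 kg: plate 140 x 41 x 10 mm with a round brass die (34 mm across, top 24 mm above the sled's underside) and an upright post at the other end. Origin on its underside below the die; +x points to the backstop; plate from x -118 to +22 mm, so when home its origin is on the knob axis. It starts 30 to 60 mm short of home.
- sled_post (a point): Centre of the top of the sled's post, a square 16 x 16 mm, sides along the sled's x and y, standing 38 mm tall on the plate (from 26 to 64 mm above the table), 105 mm from the die's centre towards the loading end. Grip it or push it.
- spool: Loose wooden thread spool, 38 mm across, 46 mm tall, beside the press; origin at its foot.
- brass_ring: Loose flat brass ring, 40 mm across, 6 mm tall, beside the press.
- awl: Loose wooden-handled awl, 140 mm long, lying beside the press.
- finish: Loose white bottle, 42 mm across, 85 mm tall, beyond the backstop; origin at its foot.
- mallet: Loose wooden-handled hammer, 260 mm long, lying at the left of the table.
- rivet_bowl: Loose white bowl, 100 mm across, 40 mm tall, at the left.
- wax_jar: Loose amber jar, 64 mm across, 55 mm tall, at the right of the table.
- knob_grip (a point): Centre of the inner knob at half its height, 142 mm above the table. It turns against 0.28 N m of friction, stays where left, and at rest may hold back any moment within that friction, so compare readings. When the sprung foot meets the die its load jumps to 30 N within 0.1 rad (0.09 N m more at the knob), then grows by 60 N (0.18 N m) per rad: 60 N is half a radian past the touch.
There are look-alikes about, which are no part of the job. What is shaped like the sled but turquoise is not meant.

How it is judged:
On the way, in this order (a step that is already met when the one before it is completed fails the run):
1. the sled is home against the backstop, lying flat in its channel (x of sled in the frame of press above -0.003 m and height (world z) of sled below 0.019 m and angle between sled's own z axis and vertical below 0.05 rad), for 0.2 s.
2. the foot has come down and bears on the die with at least 40 N (contact force between head and sled above 40 N), for 0.2 s.
At the end, for the whole second after the job is handed in: The sled lies flat and at rest in the channel within 3 mm of home against the backstop; the foot presses on its die with 40 to 80 N; the ring knob's mark is within 4 mm of where it was (0.13 rad); everything is let go (all of step 1 and contact force between head and sled between 40 and 80 N and linear speed of sled below 0.01 m/s and distance of ring_mark from where it was at the start of the episode below 0.004 m); the robot touches nothing.
It fails at once if the ring knob is turned (mark moved by more than 4 mm) (distance of ring_mark from where it was at the start of the episode above 0.004 m).
It fails at once if the die is crushed (foot over 95 N) (contact force between head and sled above 95 N).
It fails at once if the sled is rammed into the backstop (over 40 N) (contact force between sled and backstop above 40 N).
It fails at once if a thing around the press is moved by more than 20 mm (distance of any of spool, brass_ring, awl, finish, mallet, rivet_bowl, wax_jar from where it was at the start of the episode above 0.02 m).
It also fails if it takes over 72 s, if anything falls off the work surface, if the arm or the gripper's body presses on something with over 40 N, if the wrist force passes 120 N, or if a joint passes its speed limit or range.

### The arm

A 6-joint arm with a two-finger parallel gripper is mounted at the origin on the work surface. World frame = base frame: x ahead of the robot, y to its left, z up, the work surface at z = 0. Lengths are in m, angles in rad, forces in N, time in s.
With the tool pointing down it reaches from about 0.35 to 0.925 m from the base axis. Payload 6.4 kg.
Tool frame: the origin (TCP) lies at the very end of the fingers, on their centre line; the grasp point (between the pads) lies 19 mm behind it (env.pinch_z is the distance from the TCP to the grasp point, in m); z points along the fingers, y is the line along which they close (so a half turn about z gives the same grasp; the last joint's range is limited). The gripper opens to 85 mm and grips with 20 to 120 N. Pads are 22 mm wide; open, the fingers measure 114 mm over their backs; the gripper's body (76 mm by 85 mm) begins 54 mm behind the grasp point. The pads swing forward as they close: fully open they stand 13 mm farther back than shut.
Start: joints at [-1.275, 0.245, 1.558, -0, 1.339, -0.174], TCP at [0.294, -0.58, 0.231] pointing down, gripper open.
Joint ranges: [-3.13, 3.13], [-1.02, 2.26], [0.13, 2.54], [-0.95, 4.09], [0.21, 2.88], [-2.74, 2.74]. Speed limits (rad/s): [2.57, 2.57, 3.14, 3.14, 3.14, 3.14].

### API

Orientations are given as a unit quaternion [x, y, z, w].
In Python, from cell import env gives the robot as it stands. The module is installed in compiled form; this text tells all that it offers.
- The arm moves only by the shell command python3 -m creep 'ROWS' [FORCE]. ROWS is JSON, a list of rows, each an object of numbers: "x", "y", "z": the shift along the tool's x, y, z in cm; "wx", "wy", "wz": the turn, a rotation vector about the tool's x, y, z in degrees; "claw": the closure in counts, from 0 (fully open) to 255 (shut). In form: [{"x": .., "y": .., "z": .., "wx": .., "wy": .., "wz": .., "claw": ..}, ...]. A call has exactly 8 rows; each row is the pose to reach, as a shift and turn from the pose commanded when the call began, along the tool's axes at that moment; what a row does not reach only later rows make up. A row lasts 1/12 s, in which the tool goes at most 41.7 mm and 7.16 degrees, less where a joint would pass 70% of its speed; a pose out of reach is approached as far as the arm can. A call with a gripper value outside its range is refused whole. The fingers move at their own pace and stop on an object; FORCE is the grip in N (left out, the last holds). Time passes only in rows, so rows that repeat a pose let the fingers close, or fill a call up. It gives the time, the measured TCP pose, the force, the opening and the grip force at its end, in the units of the state.
- env.read_state(): the state, without advancing time (a new reading comes with each control period).
- env.capture(name): name is "scene" or "top"; returns a dict with "frame" (420x560x3 uint8, blue, green, red), "fx", "fy", "cx", "cy" (pixels), "R" (3x3) and "t" (3): a world point X has camera coordinates R X + t. Camera axes: x right, y down, z forward; pixel columns grow to the right and rows downward; lengths in m; the calibration is good to about 2 mm. A picture is of the moment at which its call begins. There is no depth.
- env.hand_in(): hands the job in; it is judged then, once.
The state is a dict: "time_s": time; "qpos": joint angles; "qd": joint speeds; "joint_torque": joint torques, N m; "position": TCP position; "tcp_rot": TCP orientation; "force": force on the tool from outside, world axes, zero at the start; "ft_torque": the same for the moment, N m; "grip_width": finger opening in m; "grip_force": force on a finger pad.
Only numpy, scipy, OpenCV 4.12 (cv2) and the standard library are available. Lean on these libraries where they do the work, as an engineer would, in place of code of your own. Each camera call takes 0.05 s, during which the arm holds its last target. There are 200 camera calls.

## Working session

There is one attempt and no reset: what is moved stays moved. The work goes in short steps, Python scripts to look and compute and a shell command to move; the robot and the scene stay as the last step left them, time stands still between calls to the robot, and variables do not carry over. Pictures are saved under pics/ and viewed, at most 10 in all, crops included, and the job is handed in when it is done.

```bash
mkdir -p pics; python3 - <<'E'
from cell import env
import cv2,pickle
for n in("scene","top"):
    c=env.capture(n); cv2.imwrite(f"pics/{n}0.png",c["frame"]); pickle.dump(c,open(f"{n}0.pkl","wb"))
    print(n,c["fx"],c["cx"],c["cy"],c["R"],c["t"])
s=env.read_state(); print(s)
E
```

```text
scene 401.3053219945532 275.04926411025286 211.22610339885512 [[-0.87847428  0.47750272  0.01655561]
 [ 0.36100646  0.68605377 -0.63166807]
 [-0.31298126 -0.54892748 -0.77506217]] [ 0.51567187 -0.1294528   1.37083276]
top 435.33988342595774 284.43729683119955 209.29288246291443 [[ 0.00865072 -0.99989334  0.01176766]
 [-0.9989024  -0.00918271 -0.04593124]
 [ 0.0460344  -0.0113574  -0.99887529]] [-0.02477027  0.56697776  1.23099818]
{'time_s': 0.1, 'qpos': array([-1.27509109e+00,  2.45774452e-01,  1.55890323e+00, -1.61800904e-05,
        1.33870517e+00, -1.74073996e-01]), 'qd': array([ 2.18358143e-06, -2.89501940e-03, -1.02595076e-03, -8.95896963e-04,
        7.88803143e-04, -1.22687790e-03]), 'joint_torque': array([-1.78862829e-03, -4.30677259e+01, -3.27127755e+01, -2.79478272e-04,
        2.85150643e-03,  1.15658190e-05]), 'position': array([ 0.2941144 , -0.579082  ,  0.23026521]), 'tcp_rot': array([ 9.72539213e-01,  2.32737357e-01, -6.22592874e-05, -8.92964601e-04]), 'force': array([ 0.03231183, -0.13781415, -0.34657792]), 'ft_torque': array([-0.03951311, -0.01574182,  0.01393933]), 'grip_force': 0.0, 'grip_width': 0.08523051498984811}
```

View pics/scene0.png

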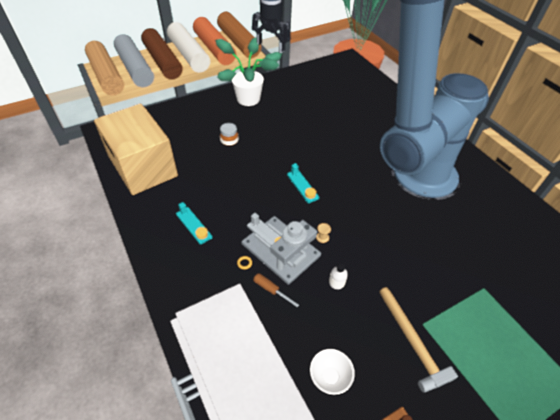

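View pics/top0.png

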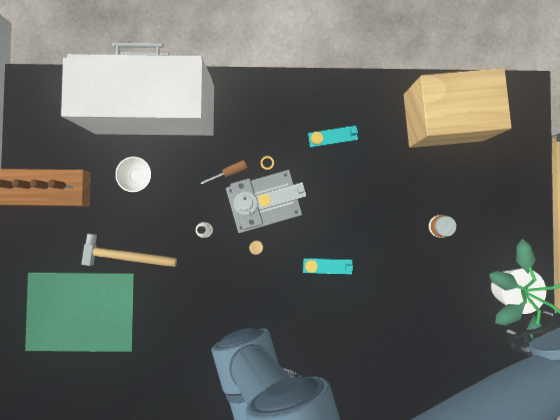

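The press stands at top-view px (264,200), scene px (283,245). Sled candidates in the top view are the grey sled in the press channel, with its post at about (300,190), and turquoise ones at (333,136) and (328,266). I choose the grey one and check it in a crop.

```bash
python3 - <<'E'
import pickle,cv2,numpy as np
t=pickle.load(open("top0.pkl","rb"))["frame"][150:250,210:330]
s=pickle.load(open("scene0.pkl","rb"))["frame"][200:290,230:338]
a=cv2.resize(t,(660,550),interpolation=cv2.INTER_CUBIC)
cv2.imwrite("pics/ct.png",a)
cv2.imwrite("pics/cs.png",cv2.resize(s,(648,540),interpolation=cv2.INTER_CUBIC))
E
```

```text
(no output)
```

View pics/ct.png

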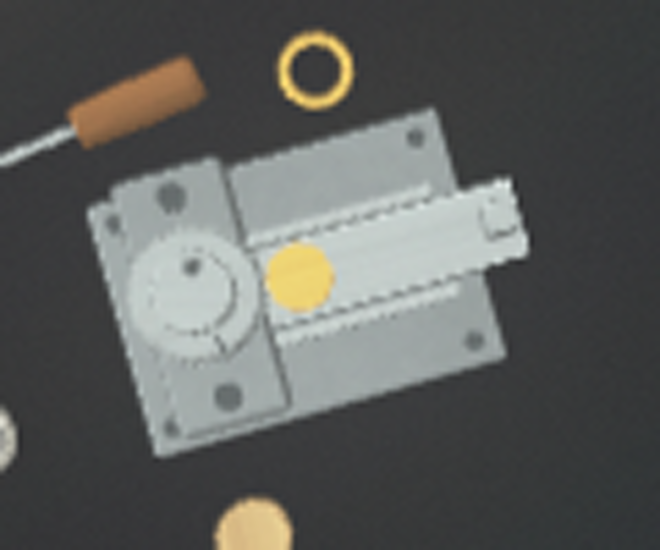

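View pics/cs.png

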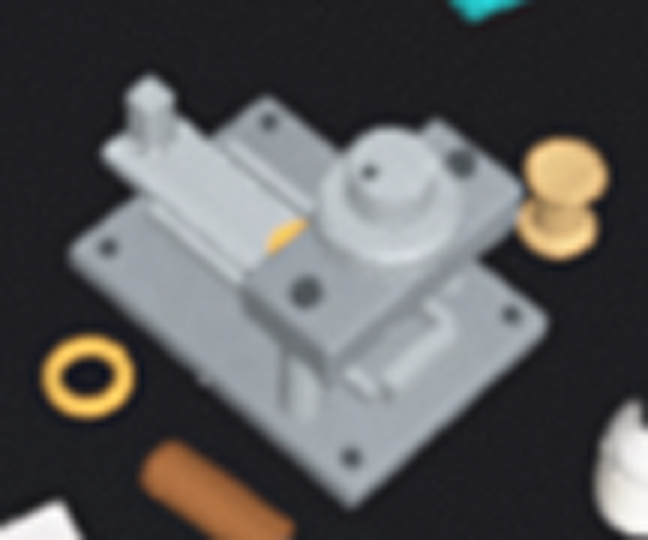

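The crops confirm the grey sled with its brass die at top (264.4,200.2) and post top at (300.4,189.5). The knob top is at top (245,203). The ring mark is at crop (221,343). Next I fit the pose.

```bash
cat > fit.py <<'E'
import pickle,numpy as np
from scipy.optimize import least_squares
C={n:pickle.load(open(n+"0.pkl","rb")) for n in("top","scene")}
def proj(c,X):
    p=np.asarray(X)@c["R"].T+c["t"]; return np.c_[c["fx"]*p[:,0]/p[:,2]+c["cx"],c["fy"]*p[:,1]/p[:,2]+c["cy"]]
up=lambda u,s,o:(np.array(u)+.5)/s-.5+np.array(o)
T=lambda u:up(u,5.5,(210,150)); S=lambda u:up(u,6,(230,200))
# (cam, pixel, point kind) press frame; 's' adds -d ; 'p' adds plate offset
obs=[("top",T((195,292)),(0,0,.153),''),("scene",S((393,160)),(0,0,.153),''),
("top",T((299,276)),(0,0,.040),'s'),("top",T((497,217)),(-.105,0,.064),'s'),("scene",S((150,90)),(-.105,0,.064),'s'),
("top",T((433,108)),(-.095,-.068,.016),'p'),("top",T((505,355)),(-.095,.068,.016),'p'),("top",T((163,457)),(.095,.068,.016),'p'),("top",T((90,208)),(.095,-.068,.016),'p'),
("top",T((215,157)),(-.028,-.064,.104),''),("top",T((289,405)),(-.028,.064,.104),''),
("scene",S((71,250)),(-.095,-.068,.016),'p'),("scene",S((350,505)),(.095,-.068,.016),'p'),("scene",S((547,322)),(.095,.068,.016),'p'),("scene",S((522,187)),(.028,.064,.104),'')]
# y sign: press x ~ world +y -> press y ~ world -x (down in top)
def res(q):
    x,y,a,d,p0=q; r=[]
    for cam,px,P,k in obs:
        P=np.array(P); P[0]+=(-d if k=='s' else p0 if k=='p' else 0)
        W=[x+np.cos(a)*P[0]-np.sin(a)*P[1],y+np.sin(a)*P[0]+np.cos(a)*P[1],P[2]]
        r.append(proj(C[cam],[W])[0]-px)
    return np.ravel(r)
f=least_squares(res,[.6,.1,1.8,.045,-.03],loss="soft_l1")
if __name__=="__main__":
    x,y,a,d,p0=f.x; print("xy",x,y,"yaw deg",np.degrees(a),"d",d,"p0",p0); print(res(f.x).reshape(-1,2).round(1))
    for n,L in(("post",-.105-d),): print(n,x+np.cos(a)*L,y+np.sin(a)*L)
E
python3 fit.py
```

```text
xy 0.5780190600312236 0.08387058032691842 yaw deg 106.59693257814405 d 0.04759443124746528 p0 -0.04500026329475961
[[-0.8 -0.6]
 [-0.3  0.7]
 [-0.   0.2]
 [ 0.4 -0.2]
 [ 0.   0.7]
 [ 0.4 -0.4]
 [ 0.5  0.3]
 [-1.5  0.3]
 [-1.2 -0.3]
 [ 0.6 -0.9]
 [ 0.5  0.3]
 [-0.6 -0.3]
 [ 0.4 -1.4]
 [ 0.6 -0.7]
 [ 1.1 -0.2]]
post 0.6216056849973243 -0.062366441564946876
```

```bash
cat > h.py <<'E'
import sys,numpy as np
from cell import env
from scipy.spatial.transform import Rotation as Ro
from fit import f
X0,Y0,A=f.x[:3]
def press(px,py): return X0+np.cos(A)*px-np.sin(A)*py, Y0+np.sin(A)*px+np.cos(A)*py
def go(x,y,z,yaw):
    s=env.read_state(); R=Ro.from_quat(s["tcp_rot"]); Rt=Ro.from_euler("ZX",[yaw,180],degrees=True)
    print("cm",(100*R.inv().apply(np.array([x,y,z])-s["position"])).round(2),"deg",np.degrees((R.inv()*Rt).as_rotvec()).round(2))
def st():
    s=env.read_state(); c,n=np.cos(A),np.sin(A); d=s["position"]-[X0,Y0,0]
    print("t",s["time_s"],"press xyz mm",(1000*np.array([c*d[0]+n*d[1],-n*d[0]+c*d[1],d[2]])).round(1),"F",s["force"].round(2),"Fpx",round(c*s["force"][0]+n*s["force"][1],2),"T",s["ft_torque"].round(3),"w",round(s["grip_width"]*1000,1),s["grip_force"].round(1),"q",np.degrees(s["qpos"]).round(1))
E
python3 -c "
from h import *
st();print(press(-.18,0));go(*press(-.18,0),.23,np.degrees(A))"
```

```text
Traceback (most recent call last):
  File "h.py", line 12, in st
    print("t",s["time_s"],"press xyz mm",(1000*np.array([c*d[0]+n*d[1],-n*d[0]+c*d[1],d[2]])).round(1),"F",s["force"].round(2),"Fpx",round(c*s["force"][0]+n*s["force"][1],2),"T",s["ft_torque"].round(3),"w",round(s["grip_width"]*1000,1),s["grip_force"].round(1),"q",np.degrees(s["qpos"]).round(1))
                                                                                                                                                                                                                                            ^^^^^^^^^^^^^^^^^^^^^
AttributeError: 'float' object has no attribute 'round'
```

```bash
sed -i 's/s\["grip_force"\].round(1)/round(float(s["grip_force"]),1)/' h.py
python3 -c "
from h import *
st();print(press(-.18,0));go(*press(-.18,0),.23,np.degrees(A))"
```

```text
t 0.1 press xyz mm [-554.2  461.4  230.3] F [ 0.03 -0.14 -0.35] Fpx -0.14 T [-0.04  -0.016  0.014] w 85.2 0.0 q [-73.1  14.1  89.3  -0.   76.7 -10. ]
(np.float64(0.6294337311287211), np.float64(-0.08863023589125531))
cm [ 52.1  -28.55   0.09] deg [-7.000e-02 -8.000e-02 -7.968e+01]
```

```bash
python3 -m creep '[{"x":3.2,"y":-1.8,"wz":-5,"claw":255},{"x":6.5,"y":-3.6,"wz":-10,"claw":255},{"x":9.8,"y":-5.4,"wz":-15,"claw":255},{"x":13,"y":-7.1,"wz":-20,"claw":255},{"x":16.3,"y":-8.9,"wz":-25,"claw":255},{"x":19.5,"y":-10.7,"wz":-30,"claw":255},{"x":22.8,"y":-12.5,"wz":-35,"claw":255},{"x":26,"y":-14.3,"wz":-40,"claw":255}]' 40
python3 -c "
from h import *
st();go(*press(-.18,0),.23,np.degrees(A))"
```

```text
t 0.1 press xyz mm [-554.2  461.4  230.3] F [ 0.03 -0.14 -0.35] Fpx -0.14 T [-0.04  -0.016  0.014] w 85.2 0.0 q [-73.1  14.1  89.3  -0.   76.7 -10. ]
cm [ 52.1  -28.55   0.09] deg [-7.000e-02 -8.000e-02 -7.968e+01]invalid input
```

```bash
python3 -m creep '[{"x":3.2,"y":-1.8,"z":0,"wx":0,"wy":0,"wz":-5,"claw":255},{"x":6.5,"y":-3.6,"z":0,"wx":0,"wy":0,"wz":-10,"claw":255},{"x":9.8,"y":-5.4,"z":0,"wx":0,"wy":0,"wz":-15,"claw":255},{"x":13,"y":-7.1,"z":0,"wx":0,"wy":0,"wz":-20,"claw":255},{"x":16.3,"y":-8.9,"z":0,"wx":0,"wy":0,"wz":-25,"claw":255},{"x":19.5,"y":-10.7,"z":0,"wx":0,"wy":0,"wz":-30,"claw":255},{"x":22.8,"y":-12.5,"z":0,"wx":0,"wy":0,"wz":-35,"claw":255},{"x":26,"y":-14.3,"z":0,"wx":0,"wy":0,"wz":-40,"claw":255}]' 40
python3 -c "
from h import *
st();go(*press(-.18,0),.23,np.degrees(A))"
```

```text
time_s: 0.77
position: [0.4619, -0.3325, 0.2309]
tcp_rot: [0.833, 0.553, -0.0, -0.0]
force: [0.3, -0.0, 0.8]
grip_width: 0.0001
grip_force: 0.0
t 0.7667 press xyz mm [-365.8  230.2  230.9] F [ 0.29 -0.04  0.78] Fpx -0.13 T [ 0.002 -0.028  0.067] w 0.1 0.0 q [-47.2   3.3 101.3   0.   75.4 -24.3]
cm [28.98  5.97  0.09] deg [-3.000e-02 -3.000e-02 -3.944e+01]
```

```bash
python3 -m creep '[{"x":4,"y":0.8,"z":0,"wx":0,"wy":0,"wz":-6,"claw":255},{"x":8,"y":1.6,"z":0,"wx":0,"wy":0,"wz":-12,"claw":255},{"x":12,"y":2.4,"z":0,"wx":0,"wy":0,"wz":-18,"claw":255},{"x":16,"y":3.2,"z":0,"wx":0,"wy":0,"wz":-24,"claw":255},{"x":20,"y":4,"z":0,"wx":0,"wy":0,"wz":-30,"claw":255},{"x":24,"y":4.8,"z":0,"wx":0,"wy":0,"wz":-35,"claw":255},{"x":28,"y":5.6,"z":0,"wx":0,"wy":0,"wz":-39.4,"claw":255},{"x":28.5,"y":5.9,"z":0,"wx":0,"wy":0,"wz":-39.4,"claw":255}]' 40
python3 -c "
from h import *
st();go(*press(-.18,0),.038,np.degrees(A))"
```

```text
time_s: 1.43
position: [0.6292, -0.0899, 0.2307]
tcp_rot: [0.596, 0.803, 0.001, -0.001]
force: [-0.2, 0.0, 0.2]
grip_width: 0.0002
grip_force: 0.0
t 1.4333 press xyz mm [-181.1    0.6  230.7] F [-0.2   0.04  0.22] Fpx 0.09 T [-0.009 -0.055 -0.003] w 0.2 0.0 q [-18.4  12.2  91.5   0.1  76.3 -35.2]
cm [ 0.08  0.04 19.27] deg [ 0.04 -0.11  0.19]
```

```bash
python3 -m creep '[{"x":-0.6,"y":0,"z":3,"wx":0,"wy":0,"wz":0,"claw":255},{"x":-0.6,"y":0,"z":6,"wx":0,"wy":0,"wz":0,"claw":255},{"x":-0.6,"y":0,"z":9,"wx":0,"wy":0,"wz":0,"claw":255},{"x":-0.6,"y":0,"z":12,"wx":0,"wy":0,"wz":0,"claw":255},{"x":-0.6,"y":0,"z":15,"wx":0,"wy":0,"wz":0,"claw":255},{"x":-0.6,"y":0,"z":17.5,"wx":0,"wy":0,"wz":0,"claw":255},{"x":-0.6,"y":0.05,"z":19.3,"wx":0,"wy":0,"wz":0.2,"claw":255},{"x":-0.6,"y":0.05,"z":19.3,"wx":0,"wy":0,"wz":0.2,"claw":255}]' 40 | head -1
python3 - <<'E'
from h import *
st();import cv2
for n in("scene","top"):
    c=env.capture(n);fr=c["frame"]
    cv2.imwrite(f"pics/{n}1.png",cv2.resize(fr[160:260,200:330] if n=="scene" else fr[150:250,210:340],(780,600),interpolation=cv2.INTER_CUBIC))
E
```

```text
time_s: 2.1
t 2.1 press xyz mm [-189.9    6.9   32.9] F [ 0.27  0.23 -0.96] Fpx 0.14 T [0.039 0.033 0.037] w -0.1 0.0 q [-19.3  26.   96.8  -0.   57.7 -35.4]
```

View pics/scene1.png

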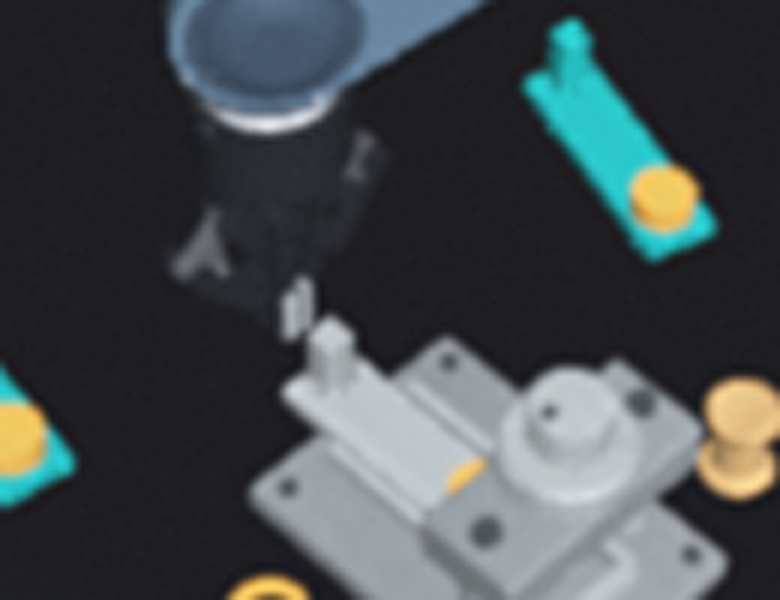

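The picture shows the closed fingers at crop (300,310), just behind the sled post at (332,345), not touching. I re-read the pose because y looks off.

```bash
python3 -c "
from h import *
st();print(env.read_state()['tcp_rot']);go(*press(-.183,0),.036,np.degrees(A))"
```

```text
t 2.2 press xyz mm [-191.8    4.    37.8] F [ 1.19 -0.51  1.13] Fpx -0.83 T [0.023 0.006 0.016] w 0.0 0.0 q [-19.3  25.7  96.6  -0.   57.8 -35.4]
[ 6.01158877e-01  7.99129147e-01 -2.68233484e-04 -7.33914341e-04]
cm [0.88 0.39 0.18] deg [-0.07 -0.05 -0.5 ]
```

```bash
python3 -m creep '[{"x":0.1,"y":0.1,"z":0,"wx":0,"wy":0,"wz":-0.2,"claw":255},{"x":0.2,"y":0.2,"z":0,"wx":0,"wy":0,"wz":-0.5,"claw":255},{"x":0.3,"y":0.3,"z":0,"wx":0,"wy":0,"wz":-0.5,"claw":255},{"x":0.4,"y":0.4,"z":0,"wx":0,"wy":0,"wz":-0.5,"claw":255},{"x":0.4,"y":0.4,"z":0,"wx":0,"wy":0,"wz":-0.5,"claw":255},{"x":0.4,"y":0.4,"z":0,"wx":0,"wy":0,"wz":-0.5,"claw":255},{"x":0.4,"y":0.4,"z":0,"wx":0,"wy":0,"wz":-0.5,"claw":255},{"x":0.4,"y":0.4,"z":0,"wx":0,"wy":0,"wz":-0.5,"claw":255}]' | head -1
python3 -c "
from h import *
st();print(env.read_state()['tcp_rot']);go(*press(-.183,0),.036,np.degrees(A))"
```

```text
time_s: 2.87
t 2.8667 press xyz mm [-187.9   -0.6   38.3] F [0.63 0.91 0.31] Fpx 0.69 T [-0.056  0.013  0.029] w 0.2 0.0 q [-18.8  25.9  96.3  -0.   57.9 -35.4]
[ 5.97501369e-01  8.01867891e-01 -1.19775742e-05 -7.81972219e-06]
cm [ 0.49 -0.06  0.23] deg [-0.    0.    0.02]
```

```bash
python3 -m creep '[{"x":0.2,"y":0,"z":0.1,"wx":0,"wy":0,"wz":0,"claw":255},{"x":0.4,"y":0,"z":0.2,"wx":0,"wy":0,"wz":0,"claw":255},{"x":0.7,"y":0,"z":0.2,"wx":0,"wy":0,"wz":0,"claw":255},{"x":1.0,"y":0,"z":0.2,"wx":0,"wy":0,"wz":0,"claw":255},{"x":1.2,"y":0,"z":0.2,"wx":0,"wy":0,"wz":0,"claw":255},{"x":1.4,"y":0,"z":0.2,"wx":0,"wy":0,"wz":0,"claw":255},{"x":1.6,"y":0,"z":0.2,"wx":0,"wy":0,"wz":0,"claw":255},{"x":1.8,"y":0,"z":0.2,"wx":0,"wy":0,"wz":0,"claw":255}]' | head -1
python3 -c "
from h import *
st()"
python3 -m creep '[{"x":0.2,"y":0,"z":0,"wx":0,"wy":0,"wz":0,"claw":255},{"x":0.4,"y":0,"z":0,"wx":0,"wy":0,"wz":0,"claw":255},{"x":0.6,"y":0,"z":0,"wx":0,"wy":0,"wz":0,"claw":255},{"x":0.8,"y":0,"z":0,"wx":0,"wy":0,"wz":0,"claw":255},{"x":1.0,"y":0,"z":0,"wx":0,"wy":0,"wz":0,"claw":255},{"x":1.2,"y":0,"z":0,"wx":0,"wy":0,"wz":0,"claw":255},{"x":1.4,"y":0,"z":0,"wx":0,"wy":0,"wz":0,"claw":255},{"x":1.6,"y":0,"z":0,"wx":0,"wy":0,"wz":0,"claw":255}]' | head -1
python3 -c "
from h import *
st()"
```

```text
time_s: 3.53
t 3.5333 press xyz mm [-169.8   -0.7   36.4] F [ 0.43 -0.82 -0.67] Fpx -0.91 T [-0.186 -0.046 -0.018] w 0.0 0.6 q [-17.4  25.2  97.5  -0.   57.3 -34. ]
time_s: 4.2
t 4.2 press xyz mm [-153.7   -0.7   36.4] F [ 0.55 -1.85  0.57] Fpx -1.93 T [-0.223 -0.072  0.043] w -0.1 0.8 q [-16.2  24.5  98.4  -0.   57.  -32.8]
```

```bash
python3 -m creep '[{"x":0.3,"y":0,"z":0,"wx":0,"wy":0,"wz":0,"claw":255},{"x":0.6,"y":0,"z":0,"wx":0,"wy":0,"wz":0,"claw":255},{"x":0.9,"y":0,"z":0,"wx":0,"wy":0,"wz":0,"claw":255},{"x":1.2,"y":0,"z":0,"wx":0,"wy":0,"wz":0,"claw":255},{"x":1.5,"y":0,"z":0,"wx":0,"wy":0,"wz":0,"claw":255},{"x":1.7,"y":0,"z":0,"wx":0,"wy":0,"wz":0,"claw":255},{"x":1.9,"y":0,"z":0,"wx":0,"wy":0,"wz":0,"claw":255},{"x":2.0,"y":0,"z":0,"wx":0,"wy":0,"wz":0,"claw":255}]' | head -1
python3 -c "
from h import *
st()"
python3 -m creep '[{"x":0.06,"y":0,"z":0,"wx":0,"wy":0,"wz":0,"claw":255},{"x":0.12,"y":0,"z":0,"wx":0,"wy":0,"wz":0,"claw":255},{"x":0.18,"y":0,"z":0,"wx":0,"wy":0,"wz":0,"claw":255},{"x":0.24,"y":0,"z":0,"wx":0,"wy":0,"wz":0,"claw":255},{"x":0.3,"y":0,"z":0,"wx":0,"wy":0,"wz":0,"claw":255},{"x":0.36,"y":0,"z":0,"wx":0,"wy":0,"wz":0,"claw":255},{"x":0.42,"y":0,"z":0,"wx":0,"wy":0,"wz":0,"claw":255},{"x":0.48,"y":0,"z":0,"wx":0,"wy":0,"wz":0,"claw":255}]' | head -1
python3 -c "
from h import *
st()"
```

```text
time_s: 4.87
t 4.8667 press xyz mm [-133.6   -0.6   36.3] F [ 0.52 -1.1  -0.23] Fpx -1.2 T [-0.23  -0.046 -0.022] w -0.2 0.9 q [-14.6  23.7  99.6  -0.   56.7 -31.2]
time_s: 5.53
t 5.5333 press xyz mm [-129.1   -0.6   36.3] F [ 1.38 -2.35  0.3 ] Fpx -2.64 T [-0.316 -0.093  0.029] w -0.2 1.0 q [-14.2  23.5  99.8  -0.   56.7 -30.8]
```

```bash
python3 -m creep '[{"x":0.04,"y":0,"z":0,"wx":0,"wy":0,"wz":0,"claw":255},{"x":0.08,"y":0,"z":0,"wx":0,"wy":0,"wz":0,"claw":255},{"x":0.12,"y":0,"z":0,"wx":0,"wy":0,"wz":0,"claw":255},{"x":0.16,"y":0,"z":0,"wx":0,"wy":0,"wz":0,"claw":255},{"x":0.2,"y":0,"z":0,"wx":0,"wy":0,"wz":0,"claw":255},{"x":0.24,"y":0,"z":0,"wx":0,"wy":0,"wz":0,"claw":255},{"x":0.28,"y":0,"z":0,"wx":0,"wy":0,"wz":0,"claw":255},{"x":0.3,"y":0,"z":0,"wx":0,"wy":0,"wz":0,"claw":255}]' | head -1
python3 -c "
from h import *
st()"
```

```text
time_s: 6.2
t 6.2 press xyz mm [-126.    -0.7   36.4] F [ 1.32 -2.67  0.99] Fpx -2.93 T [-0.288 -0.055  0.03 ] w -0.1 1.1 q [-14.   23.4 100.   -0.   56.6 -30.6]
```

```bash
python3 -m creep '[{"x":0.02,"y":0,"z":0,"wx":0,"wy":0,"wz":0,"claw":255},{"x":0.04,"y":0,"z":0,"wx":0,"wy":0,"wz":0,"claw":255},{"x":0.06,"y":0,"z":0,"wx":0,"wy":0,"wz":0,"claw":255},{"x":0.08,"y":0,"z":0,"wx":0,"wy":0,"wz":0,"claw":255},{"x":0.1,"y":0,"z":0,"wx":0,"wy":0,"wz":0,"claw":255},{"x":0.12,"y":0,"z":0,"wx":0,"wy":0,"wz":0,"claw":255},{"x":0.13,"y":0,"z":0,"wx":0,"wy":0,"wz":0,"claw":255},{"x":0.13,"y":0,"z":0,"wx":0,"wy":0,"wz":0,"claw":255}]' | head -1
python3 -c "
from h import *
st()"
```

```text
time_s: 6.87
t 6.8667 press xyz mm [-124.8   -0.6   36.3] F [ 0.6  -1.83  0.92] Fpx -1.92 T [-0.325 -0.109 -0.013] w -0.1 1.1 q [-13.9  23.4 100.    0.   56.6 -30.5]
```

```bash
cat > ok.py <<'E'
from h import *
st(); s=env.read_state()["force"]; sys.exit(np.hypot(*s[:2])>6)
E
python3 -m creep '[{"x":0.02,"y":0,"z":0,"wx":0,"wy":0,"wz":0,"claw":255},{"x":0.03,"y":0,"z":0,"wx":0,"wy":0,"wz":0,"claw":255},{"x":0.05,"y":0,"z":0,"wx":0,"wy":0,"wz":0,"claw":255},{"x":0.06,"y":0,"z":0,"wx":0,"wy":0,"wz":0,"claw":255},{"x":0.08,"y":0,"z":0,"wx":0,"wy":0,"wz":0,"claw":255},{"x":0.1,"y":0,"z":0,"wx":0,"wy":0,"wz":0,"claw":255},{"x":0.1,"y":0,"z":0,"wx":0,"wy":0,"wz":0,"claw":255},{"x":0.1,"y":0,"z":0,"wx":0,"wy":0,"wz":0,"claw":255}]' >/dev/null
python3 ok.py && python3 -m creep '[{"x":0.02,"y":0,"z":0,"wx":0,"wy":0,"wz":0,"claw":255},{"x":0.03,"y":0,"z":0,"wx":0,"wy":0,"wz":0,"claw":255},{"x":0.05,"y":0,"z":0,"wx":0,"wy":0,"wz":0,"claw":255},{"x":0.06,"y":0,"z":0,"wx":0,"wy":0,"wz":0,"claw":255},{"x":0.08,"y":0,"z":0,"wx":0,"wy":0,"wz":0,"claw":255},{"x":0.1,"y":0,"z":0,"wx":0,"wy":0,"wz":0,"claw":255},{"x":0.1,"y":0,"z":0,"wx":0,"wy":0,"wz":0,"claw":255},{"x":0.1,"y":0,"z":0,"wx":0,"wy":0,"wz":0,"claw":255}]' >/dev/null &&
python3 ok.py && python3 -m creep '[{"x":0.02,"y":0,"z":0,"wx":0,"wy":0,"wz":0,"claw":255},{"x":0.03,"y":0,"z":0,"wx":0,"wy":0,"wz":0,"claw":255},{"x":0.05,"y":0,"z":0,"wx":0,"wy":0,"wz":0,"claw":255},{"x":0.06,"y":0,"z":0,"wx":0,"wy":0,"wz":0,"claw":255},{"x":0.08,"y":0,"z":0,"wx":0,"wy":0,"wz":0,"claw":255},{"x":0.1,"y":0,"z":0,"wx":0,"wy":0,"wz":0,"claw":255},{"x":0.1,"y":0,"z":0,"wx":0,"wy":0,"wz":0,"claw":255},{"x":0.1,"y":0,"z":0,"wx":0,"wy":0,"wz":0,"claw":255}]' >/dev/null && python3 ok.py
```

```text
t 7.5333 press xyz mm [-123.7   -0.6   36.3] F [ 0.68 -2.5   1.34] Fpx -2.59 T [-0.355 -0.112  0.014] w 0.1 1.2 q [-13.8  23.3 100.1   0.   56.6 -30.4]False
```

```bash
sed -i 's/sys.exit(\(.*\))$/sys.exit(int(\1))/' ok.py
python3 -m creep '[{"x":0.02,"y":0,"z":0,"wx":0,"wy":0,"wz":0,"claw":255},{"x":0.03,"y":0,"z":0,"wx":0,"wy":0,"wz":0,"claw":255},{"x":0.05,"y":0,"z":0,"wx":0,"wy":0,"wz":0,"claw":255},{"x":0.06,"y":0,"z":0,"wx":0,"wy":0,"wz":0,"claw":255},{"x":0.08,"y":0,"z":0,"wx":0,"wy":0,"wz":0,"claw":255},{"x":0.1,"y":0,"z":0,"wx":0,"wy":0,"wz":0,"claw":255},{"x":0.1,"y":0,"z":0,"wx":0,"wy":0,"wz":0,"claw":255},{"x":0.1,"y":0,"z":0,"wx":0,"wy":0,"wz":0,"claw":255}]' >/dev/null
python3 ok.py && python3 -m creep '[{"x":0.02,"y":0,"z":0,"wx":0,"wy":0,"wz":0,"claw":255},{"x":0.03,"y":0,"z":0,"wx":0,"wy":0,"wz":0,"claw":255},{"x":0.05,"y":0,"z":0,"wx":0,"wy":0,"wz":0,"claw":255},{"x":0.06,"y":0,"z":0,"wx":0,"wy":0,"wz":0,"claw":255},{"x":0.08,"y":0,"z":0,"wx":0,"wy":0,"wz":0,"claw":255},{"x":0.1,"y":0,"z":0,"wx":0,"wy":0,"wz":0,"claw":255},{"x":0.1,"y":0,"z":0,"wx":0,"wy":0,"wz":0,"claw":255},{"x":0.1,"y":0,"z":0,"wx":0,"wy":0,"wz":0,"claw":255}]' >/dev/null &&
python3 ok.py && python3 -m creep '[{"x":0.02,"y":0,"z":0,"wx":0,"wy":0,"wz":0,"claw":255},{"x":0.03,"y":0,"z":0,"wx":0,"wy":0,"wz":0,"claw":255},{"x":0.05,"y":0,"z":0,"wx":0,"wy":0,"wz":0,"claw":255},{"x":0.06,"y":0,"z":0,"wx":0,"wy":0,"wz":0,"claw":255},{"x":0.08,"y":0,"z":0,"wx":0,"wy":0,"wz":0,"claw":255},{"x":0.1,"y":0,"z":0,"wx":0,"wy":0,"wz":0,"claw":255},{"x":0.1,"y":0,"z":0,"wx":0,"wy":0,"wz":0,"claw":255},{"x":0.1,"y":0,"z":0,"wx":0,"wy":0,"wz":0,"claw":255}]' >/dev/null && python3 ok.py
```

```text
t 8.2 press xyz mm [-123.4   -0.7   36.4] F [ 1.35 -5.23  1.79] Fpx -5.4 T [-0.829 -0.235 -0.053] w 0.1 2.7 q [-1.370e+01  2.330e+01  1.001e+02 -1.000e-01  5.650e+01 -3.030e+01]
t 8.8667 press xyz mm [-123.4   -0.8   36.6] F [ 2.57 -8.36  0.29] Fpx -8.75 T [-1.22  -0.27  -0.013] w 0.1 4.2 q [-1.370e+01  2.320e+01  1.002e+02 -1.000e-01  5.650e+01 -3.020e+01]
```

```bash
python3 -m creep '[{"x":-0.3,"y":0,"z":0,"wx":0,"wy":0,"wz":0,"claw":255},{"x":-0.8,"y":0,"z":0,"wx":0,"wy":0,"wz":0,"claw":255},{"x":-1.2,"y":0,"z":-0.5,"wx":0,"wy":0,"wz":0,"claw":255},{"x":-1.3,"y":0,"z":-3,"wx":0,"wy":0,"wz":0,"claw":255},{"x":-1.3,"y":0,"z":-6,"wx":0,"wy":0,"wz":0,"claw":255},{"x":-1.3,"y":0,"z":-9,"wx":0,"wy":0,"wz":0,"claw":255},{"x":-1.3,"y":0,"z":-12,"wx":0,"wy":0,"wz":0,"claw":255},{"x":-1.3,"y":0,"z":-15,"wx":0,"wy":0,"wz":0,"claw":200}]' >/dev/null
python3 - <<'E'
from h import *
st();go(*press(0,0),.20,188)
import cv2
c=env.capture("scene"); cv2.imwrite("pics/s2.png",cv2.resize(c["frame"][170:270,200:330],(780,600),interpolation=cv2.INTER_CUBIC))
E
```

```text
t 9.5333 press xyz mm [-134.3   -0.2  187.6] F [-0.18  0.58 -0.98] Fpx 0.61 T [-0.028 -0.043 -0.028] w 10.8 0.0 q [-14.7  12.3  96.1   0.   71.7 -31.3]
cm [13.43 -0.02 -1.22] deg [ 2.000e-02 -8.000e-02 -8.138e+01]
```

View pics/s2.png

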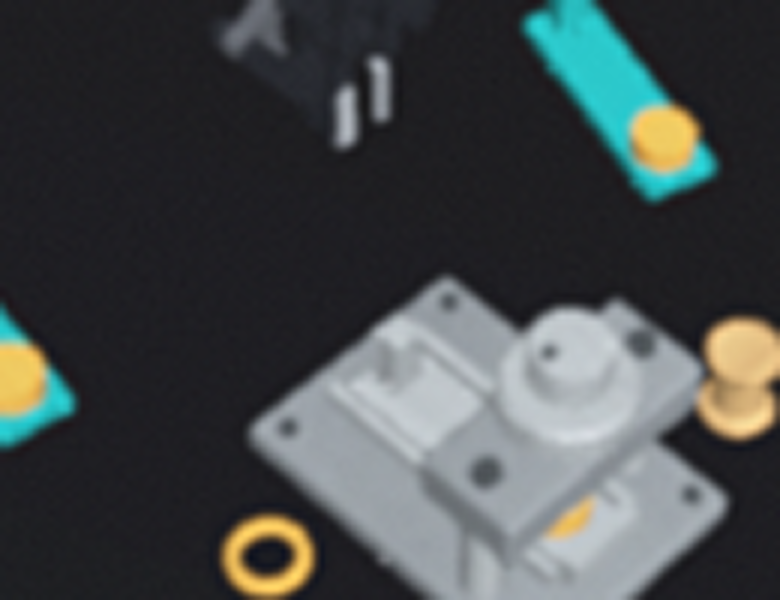

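The picture shows the die under the bridge at (568,517) and the plate end against the backstop at (620,500), so the sled is home. Next the knob.

```bash
python3 -m creep '[{"x":1.5,"y":0,"z":-1.2,"wx":0,"wy":0,"wz":-7,"claw":40},{"x":3,"y":0,"z":-1.2,"wx":0,"wy":0,"wz":-14,"claw":40},{"x":5,"y":0,"z":-1.2,"wx":0,"wy":0,"wz":-21,"claw":40},{"x":7,"y":0,"z":-1.2,"wx":0,"wy":0,"wz":-28,"claw":40},{"x":9,"y":0,"z":-1.2,"wx":0,"wy":0,"wz":-35,"claw":40},{"x":11,"y":0,"z":-1.2,"wx":0,"wy":0,"wz":-42,"claw":40},{"x":12.5,"y":0,"z":-1.2,"wx":0,"wy":0,"wz":-49,"claw":40},{"x":13.4,"y":0,"z":-1.2,"wx":0,"wy":0,"wz":-56,"claw":40}]' >/dev/null
python3 -c "
from h import *
st();go(*press(0,0),.20,188)"
```

```text
t 10.25 press xyz mm [ 1.20e+00 -1.00e-01  1.98e+02] F [ 0.23  0.81 -0.25] Fpx 0.71 T [-0.012 -0.025  0.021] w 71.9 0.0 q [-2.800e+00  7.200e+00  1.007e+02  1.000e-01  7.220e+01 -7.580e+01]
cm [-0.06 -0.11 -0.2 ] deg [  0.05  -0.08 -24.95]
```

```bash
python3 -m creep '[{"x":0,"y":0,"z":0,"wx":0,"wy":0,"wz":-6,"claw":40},{"x":0,"y":0,"z":0,"wx":0,"wy":0,"wz":-12,"claw":40},{"x":0,"y":0,"z":0,"wx":0,"wy":0,"wz":-18,"claw":40},{"x":0,"y":0,"z":0.5,"wx":0,"wy":0,"wz":-25,"claw":40},{"x":0,"y":0,"z":1,"wx":0,"wy":0,"wz":-25,"claw":40},{"x":0,"y":0,"z":1.5,"wx":0,"wy":0,"wz":-25,"claw":40},{"x":0,"y":0,"z":2,"wx":0,"wy":0,"wz":-25,"claw":40},{"x":0,"y":0,"z":2,"wx":0,"wy":0,"wz":-25,"claw":40}]' >/dev/null
python3 -c "
from h import *
st();go(*press(0,0),.131,188)"
```

```text
t 10.9167 press xyz mm [ -0.4   0.4 176.6] F [-0.85 -0.27 -0.83] Fpx -0.01 T [-0.007  0.007 -0.007] w 72.1 0.0 q [  -2.9    8.5  101.6    0.    70.  -100.4]
cm [-0.04  0.04  4.56] deg [ 0.04 -0.16 -0.48]
```

```bash
python3 -m creep '[{"x":0,"y":0,"z":0.8,"wx":0,"wy":0,"wz":0,"claw":40},{"x":0,"y":0,"z":1.6,"wx":0,"wy":0,"wz":0,"claw":40},{"x":0,"y":0,"z":2.4,"wx":0,"wy":0,"wz":0,"claw":40},{"x":0,"y":0,"z":3.2,"wx":0,"wy":0,"wz":0,"claw":40},{"x":0,"y":0,"z":3.8,"wx":0,"wy":0,"wz":0,"claw":40},{"x":0,"y":0,"z":4.2,"wx":0,"wy":0,"wz":0,"claw":40},{"x":0,"y":0,"z":4.4,"wx":0,"wy":0,"wz":0,"claw":40},{"x":0,"y":0,"z":4.4,"wx":0,"wy":0,"wz":0,"claw":40}]' >/dev/null
python3 -c "
from h import *
st();go(*press(0,0),.131,188)"
```

```text
t 11.5833 press xyz mm [ -0.7  -0.3 133.7] F [-0.55  0.14  0.29] Fpx 0.3 T [-0.016  0.028  0.036] w 72.2 0.0 q [  -2.9   11.6  103.     0.    65.5 -100.5]
cm [0.04 0.06 0.27] deg [ 0.01 -0.05 -0.39]
```

```bash
python3 -m creep '[{"x":0,"y":0,"z":0,"wx":0,"wy":0,"wz":0,"claw":80},{"x":0,"y":0,"z":0,"wx":0,"wy":0,"wz":0,"claw":110},{"x":0,"y":0,"z":0,"wx":0,"wy":0,"wz":0,"claw":130},{"x":0,"y":0,"z":0,"wx":0,"wy":0,"wz":0,"claw":145},{"x":0,"y":0,"z":0,"wx":0,"wy":0,"wz":0,"claw":160},{"x":0,"y":0,"z":0,"wx":0,"wy":0,"wz":0,"claw":200},{"x":0,"y":0,"z":0,"wx":0,"wy":0,"wz":0,"claw":255},{"x":0,"y":0,"z":0,"wx":0,"wy":0,"wz":0,"claw":255}]' 60 >/dev/null
python3 - <<'E'
from h import *
st();go(*press(0,0),.131,188)
import cv2
a=cv2.resize(env.capture("scene")["frame"][180:260,240:344],(780,600),interpolation=cv2.INTER_CUBIC)
cv2.imwrite("pics/s3.png",a)
E
```

```text
t 12.25 press xyz mm [ 1.000e-01 -1.000e+00  1.354e+02] F [-1.68  5.31  6.25] Fpx 5.57 T [ 0.755  0.523 -0.078] w 35.7 59.5 q [-2.900e+00  1.150e+01  1.030e+02  1.000e-01  6.560e+01 -1.005e+02]
cm [ 0.1  -0.02  0.44] deg [ 0.09  0.05 -0.38]
```

View pics/s3.png

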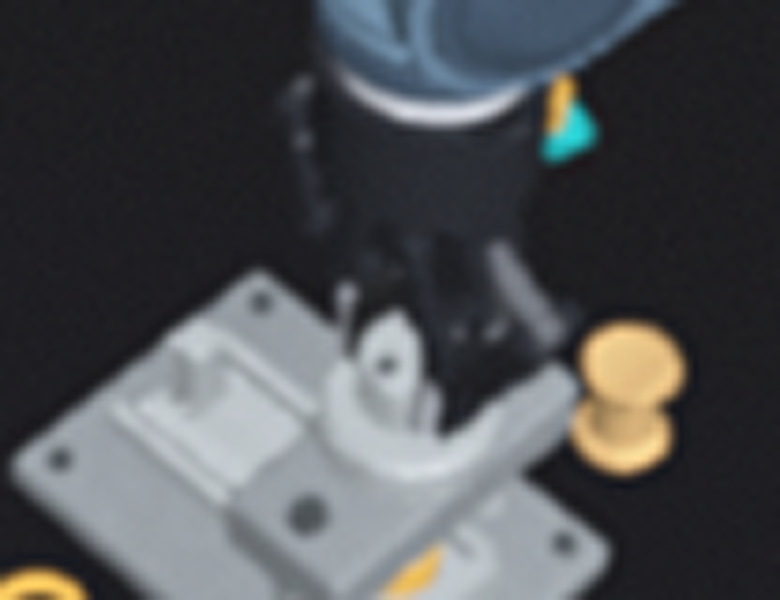

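The gripper holds the inner knob: finger at (435,400), mark at (385,365). Ring rim and sled are undisturbed. I turn clockwise in small steps and watch the moment.

```bash
cat > tq.py <<'E'
from h import *
s=env.read_state();q=np.degrees(s["qpos"])
print("t %.2f q6-q1 %.2f Tz %.3f J6 %.3f"%(s["time_s"],q[5]-q[0],s["ft_torque"][2],s["joint_torque"][5]),"F",s["force"].round(1),"z %.4f w %.1f g %.0f"%(s["position"][2],1e3*s["grip_width"],s["grip_force"]))
sys.exit(int(abs(s["ft_torque"][2])>float(sys.argv[1])))
E
python3 tq.py 9
python3 -m creep '[{"x":0,"y":0,"z":0,"wx":0,"wy":0,"wz":0,"claw":255},{"x":0,"y":0,"z":0,"wx":0,"wy":0,"wz":1.5,"claw":255},{"x":0,"y":0,"z":0,"wx":0,"wy":0,"wz":3,"claw":255},{"x":0,"y":0,"z":0,"wx":0,"wy":0,"wz":4.5,"claw":255},{"x":0,"y":0,"z":0,"wx":0,"wy":0,"wz":6,"claw":255},{"x":0,"y":0,"z":0,"wx":0,"wy":0,"wz":7.5,"claw":255},{"x":0,"y":0,"z":0,"wx":0,"wy":0,"wz":9,"claw":255},{"x":0,"y":0,"z":0,"wx":0,"wy":0,"wz":10.5,"claw":255}]' 80 >/dev/null; python3 tq.py 9
python3 -m creep '[{"x":0,"y":0,"z":0,"wx":0,"wy":0,"wz":1.5,"claw":255},{"x":0,"y":0,"z":0,"wx":0,"wy":0,"wz":3,"claw":255},{"x":0,"y":0,"z":0,"wx":0,"wy":0,"wz":4.5,"claw":255},{"x":0,"y":0,"z":0,"wx":0,"wy":0,"wz":6,"claw":255},{"x":0,"y":0,"z":0,"wx":0,"wy":0,"wz":7.5,"claw":255},{"x":0,"y":0,"z":0,"wx":0,"wy":0,"wz":9,"claw":255},{"x":0,"y":0,"z":0,"wx":0,"wy":0,"wz":10.5,"claw":255},{"x":0,"y":0,"z":0,"wx":0,"wy":0,"wz":12,"claw":255}]' >/dev/null; python3 tq.py 9
```

```text
t 12.30 q6-q1 -97.66 Tz -0.035 J6 -0.041 F [-2.8  3.9  6. ] z 0.1354 w 35.7 g 59
t 12.97 q6-q1 -87.12 Tz 0.273 J6 0.013 F [-3.6  2.6  6.7] z 0.1355 w 35.3 g 79
t 13.63 q6-q1 -75.09 Tz 0.252 J6 0.022 F [-3.8  0.1  7. ] z 0.1354 w 35.3 g 79
```

```bash
python3 -m creep '[{"x":0,"y":0,"z":0,"wx":0,"wy":0,"wz":1.5,"claw":255},{"x":0,"y":0,"z":0,"wx":0,"wy":0,"wz":3,"claw":255},{"x":0,"y":0,"z":0,"wx":0,"wy":0,"wz":4.5,"claw":255},{"x":0,"y":0,"z":0,"wx":0,"wy":0,"wz":6,"claw":255},{"x":0,"y":0,"z":0,"wx":0,"wy":0,"wz":7.5,"claw":255},{"x":0,"y":0,"z":0,"wx":0,"wy":0,"wz":9,"claw":255},{"x":0,"y":0,"z":0,"wx":0,"wy":0,"wz":10.5,"claw":255},{"x":0,"y":0,"z":0,"wx":0,"wy":0,"wz":12,"claw":255}]' >/dev/null; python3 tq.py .33 && python3 -m creep '[{"x":0,"y":0,"z":0,"wx":0,"wy":0,"wz":1.5,"claw":255},{"x":0,"y":0,"z":0,"wx":0,"wy":0,"wz":3,"claw":255},{"x":0,"y":0,"z":0,"wx":0,"wy":0,"wz":4.5,"claw":255},{"x":0,"y":0,"z":0,"wx":0,"wy":0,"wz":6,"claw":255},{"x":0,"y":0,"z":0,"wx":0,"wy":0,"wz":7.5,"claw":255},{"x":0,"y":0,"z":0,"wx":0,"wy":0,"wz":9,"claw":255},{"x":0,"y":0,"z":0,"wx":0,"wy":0,"wz":10.5,"claw":255},{"x":0,"y":0,"z":0,"wx":0,"wy":0,"wz":12,"claw":255}]' >/dev/null && python3 tq.py .33 && python3 -m creep '[{"x":0,"y":0,"z":0,"wx":0,"wy":0,"wz":1.5,"claw":255},{"x":0,"y":0,"z":0,"wx":0,"wy":0,"wz":3,"claw":255},{"x":0,"y":0,"z":0,"wx":0,"wy":0,"wz":4.5,"claw":255},{"x":0,"y":0,"z":0,"wx":0,"wy":0,"wz":6,"claw":255},{"x":0,"y":0,"z":0,"wx":0,"wy":0,"wz":7.5,"claw":255},{"x":0,"y":0,"z":0,"wx":0,"wy":0,"wz":9,"claw":255},{"x":0,"y":0,"z":0,"wx":0,"wy":0,"wz":10.5,"claw":255},{"x":0,"y":0,"z":0,"wx":0,"wy":0,"wz":12,"claw":255}]' >/dev/null && python3 tq.py .33
```

```text
t 14.30 q6-q1 -63.06 Tz 0.263 J6 0.031 F [-5.4 -1.9  7.6] z 0.1355 w 35.5 g 80
t 14.97 q6-q1 -51.04 Tz 0.367 J6 0.041 F [-6.2 -3.4  7.4] z 0.1354 w 35.4 g 80
```

The foot touched between -63 and -51 degrees. I continue slowly with more readings; the target is about 0.44 N m.

```bash
python3 -m creep '[{"x":0,"y":0,"z":0,"wx":0,"wy":0,"wz":1,"claw":255},{"x":0,"y":0,"z":0,"wx":0,"wy":0,"wz":2,"claw":255},{"x":0,"y":0,"z":0,"wx":0,"wy":0,"wz":3,"claw":255},{"x":0,"y":0,"z":0,"wx":0,"wy":0,"wz":4,"claw":255},{"x":0,"y":0,"z":0,"wx":0,"wy":0,"wz":5,"claw":255},{"x":0,"y":0,"z":0,"wx":0,"wy":0,"wz":6,"claw":255},{"x":0,"y":0,"z":0,"wx":0,"wy":0,"wz":7,"claw":255},{"x":0,"y":0,"z":0,"wx":0,"wy":0,"wz":8,"claw":255}]' >/dev/null; python3 tq.py .43 && python3 -m creep '[{"x":0,"y":0,"z":0,"wx":0,"wy":0,"wz":0.5,"claw":255},{"x":0,"y":0,"z":0,"wx":0,"wy":0,"wz":1,"claw":255},{"x":0,"y":0,"z":0,"wx":0,"wy":0,"wz":1.5,"claw":255},{"x":0,"y":0,"z":0,"wx":0,"wy":0,"wz":2,"claw":255},{"x":0,"y":0,"z":0,"wx":0,"wy":0,"wz":2.5,"claw":255},{"x":0,"y":0,"z":0,"wx":0,"wy":0,"wz":3,"claw":255},{"x":0,"y":0,"z":0,"wx":0,"wy":0,"wz":3.5,"claw":255},{"x":0,"y":0,"z":0,"wx":0,"wy":0,"wz":4,"claw":255}]' >/dev/null && python3 tq.py .43 && python3 -m creep '[{"x":0,"y":0,"z":0,"wx":0,"wy":0,"wz":0.5,"claw":255},{"x":0,"y":0,"z":0,"wx":0,"wy":0,"wz":1,"claw":255},{"x":0,"y":0,"z":0,"wx":0,"wy":0,"wz":1.5,"claw":255},{"x":0,"y":0,"z":0,"wx":0,"wy":0,"wz":2,"claw":255},{"x":0,"y":0,"z":0,"wx":0,"wy":0,"wz":2.5,"claw":255},{"x":0,"y":0,"z":0,"wx":0,"wy":0,"wz":3,"claw":255},{"x":0,"y":0,"z":0,"wx":0,"wy":0,"wz":3.5,"claw":255},{"x":0,"y":0,"z":0,"wx":0,"wy":0,"wz":4,"claw":255}]' >/dev/null && python3 tq.py .43
```

```text
t 15.63 q6-q1 -43.06 Tz 0.325 J6 0.154 F [-8.5 -5.   9.5] z 0.1354 w 35.4 g 80
t 16.30 q6-q1 -39.09 Tz 0.385 J6 0.313 F [-9.2 -5.8  9.6] z 0.1354 w 35.5 g 80
t 16.97 q6-q1 -35.09 Tz 0.440 J6 0.326 F [-9.  -6.  10.1] z 0.1354 w 35.2 g 80
```

```bash
python3 - <<'E'
from h import *
for i in range(8):
    env.capture("top"); s=env.read_state(); print(round(s["ft_torque"][2],3),round(s["joint_torque"][5],3))
E
```

```text
0.332 0.376
0.255 0.316
0.309 0.291
0.292 0.288
0.299 0.289
0.257 0.289
0.27 0.289
0.237 0.289
```

```bash
python3 -m creep '[{"x":0,"y":0,"z":0,"wx":0,"wy":0,"wz":0.5,"claw":255},{"x":0,"y":0,"z":0,"wx":0,"wy":0,"wz":1,"claw":255},{"x":0,"y":0,"z":0,"wx":0,"wy":0,"wz":1.5,"claw":255},{"x":0,"y":0,"z":0,"wx":0,"wy":0,"wz":2,"claw":255},{"x":0,"y":0,"z":0,"wx":0,"wy":0,"wz":2.5,"claw":255},{"x":0,"y":0,"z":0,"wx":0,"wy":0,"wz":3,"claw":255},{"x":0,"y":0,"z":0,"wx":0,"wy":0,"wz":3.5,"claw":255},{"x":0,"y":0,"z":0,"wx":0,"wy":0,"wz":4,"claw":255}]' >/dev/null; python3 tq.py .5 && python3 -m creep '[{"x":0,"y":0,"z":0,"wx":0,"wy":0,"wz":0.5,"claw":255},{"x":0,"y":0,"z":0,"wx":0,"wy":0,"wz":1,"claw":255},{"x":0,"y":0,"z":0,"wx":0,"wy":0,"wz":1.5,"claw":255},{"x":0,"y":0,"z":0,"wx":0,"wy":0,"wz":2,"claw":255},{"x":0,"y":0,"z":0,"wx":0,"wy":0,"wz":2.5,"claw":255},{"x":0,"y":0,"z":0,"wx":0,"wy":0,"wz":3,"claw":255},{"x":0,"y":0,"z":0,"wx":0,"wy":0,"wz":3.5,"claw":255},{"x":0,"y":0,"z":0,"wx":0,"wy":0,"wz":4,"claw":255}]' >/dev/null && python3 tq.py .5 && python3 -m creep '[{"x":0,"y":0,"z":0,"wx":0,"wy":0,"wz":0.5,"claw":255},{"x":0,"y":0,"z":0,"wx":0,"wy":0,"wz":1,"claw":255},{"x":0,"y":0,"z":0,"wx":0,"wy":0,"wz":1.5,"claw":255},{"x":0,"y":0,"z":0,"wx":0,"wy":0,"wz":2,"claw":255},{"x":0,"y":0,"z":0,"wx":0,"wy":0,"wz":2.5,"claw":255},{"x":0,"y":0,"z":0,"wx":0,"wy":0,"wz":3,"claw":255},{"x":0,"y":0,"z":0,"wx":0,"wy":0,"wz":3.5,"claw":255},{"x":0,"y":0,"z":0,"wx":0,"wy":0,"wz":4,"claw":255}]' >/dev/null && python3 tq.py .5
python3 - <<'E'
from h import *
T=[]
for i in range(6):
    env.capture("top"); s=env.read_state(); T.append(s["ft_torque"][2])
print(np.mean(T),s["joint_torque"][5])
E
```

```text
t 18.03 q6-q1 -31.09 Tz 0.403 J6 0.340 F [-9.4 -5.7 11. ] z 0.1354 w 35.6 g 80
t 18.70 q6-q1 -27.08 Tz 0.400 J6 0.353 F [-10.   -7.   11.2] z 0.1354 w 35.3 g 80
t 19.37 q6-q1 -23.08 Tz 0.426 J6 0.367 F [-11.7  -8.   11.7] z 0.1354 w 35.4 g 80
0.33523566525967313 0.33268673345446587
```

```bash
python3 -m creep '[{"x":0,"y":0,"z":0,"wx":0,"wy":0,"wz":0.7,"claw":255},{"x":0,"y":0,"z":0,"wx":0,"wy":0,"wz":1.4,"claw":255},{"x":0,"y":0,"z":0,"wx":0,"wy":0,"wz":2.1,"claw":255},{"x":0,"y":0,"z":0,"wx":0,"wy":0,"wz":2.8,"claw":255},{"x":0,"y":0,"z":0,"wx":0,"wy":0,"wz":3.5,"claw":255},{"x":0,"y":0,"z":0,"wx":0,"wy":0,"wz":4.2,"claw":255},{"x":0,"y":0,"z":0,"wx":0,"wy":0,"wz":4.9,"claw":255},{"x":0,"y":0,"z":0,"wx":0,"wy":0,"wz":5.5,"claw":255}]' >/dev/null; python3 tq.py .5
python3 -m creep '[{"x":0,"y":0,"z":0,"wx":0,"wy":0,"wz":0,"claw":250},{"x":0,"y":0,"z":0,"wx":0,"wy":0,"wz":0,"claw":140},{"x":0,"y":0,"z":0,"wx":0,"wy":0,"wz":0,"claw":120},{"x":0,"y":0,"z":0,"wx":0,"wy":0,"wz":0,"claw":90},{"x":0,"y":0,"z":0,"wx":0,"wy":0,"wz":0,"claw":60},{"x":0,"y":0,"z":0,"wx":0,"wy":0,"wz":0,"claw":40},{"x":0,"y":0,"z":0,"wx":0,"wy":0,"wz":0,"claw":40},{"x":0,"y":0,"z":0,"wx":0,"wy":0,"wz":0,"claw":40}]' 20 >/dev/null; python3 tq.py 9
python3 -m creep '[{"x":0,"y":0,"z":-0.6,"wx":0,"wy":0,"wz":0,"claw":40},{"x":0,"y":0,"z":-1.5,"wx":0,"wy":0,"wz":0,"claw":40},{"x":0,"y":0,"z":-3,"wx":0,"wy":0,"wz":0,"claw":40},{"x":0,"y":0,"z":-5,"wx":0,"wy":0,"wz":0,"claw":40},{"x":0,"y":0,"z":-7,"wx":0,"wy":0,"wz":0,"claw":40},{"x":0,"y":0,"z":-8.5,"wx":0,"wy":0,"wz":0,"claw":40},{"x":0,"y":0,"z":-9,"wx":0,"wy":0,"wz":0,"claw":40},{"x":0,"y":0,"z":-9,"wx":0,"wy":0,"wz":0,"claw":40}]' >/dev/null
python3 - <<'E'
from h import *
st()
import cv2
a=cv2.resize(env.capture("scene")["frame"][190:290,230:330],(600,600),interpolation=cv2.INTER_CUBIC)
cv2.imwrite("pics/s4.png",a)
E
```

```text
t 20.33 q6-q1 -17.57 Tz 0.456 J6 0.379 F [-13.   -8.   12.5] z 0.1354 w 35.0 g 80
t 21.00 q6-q1 -17.63 Tz 0.002 J6 0.000 F [0.4 0.8 0.2] z 0.1342 w 72.1 g 0
t 21.6667 press xyz mm [ -1.1  -1.7 226.9] F [-0.03  0.39 -0.87] Fpx 0.38 T [-0.031  0.018  0.071] w 72.5 0.0 q [ -2.9   5.6  99.3   0.   74.8 -20.5]
```

View pics/s4.png

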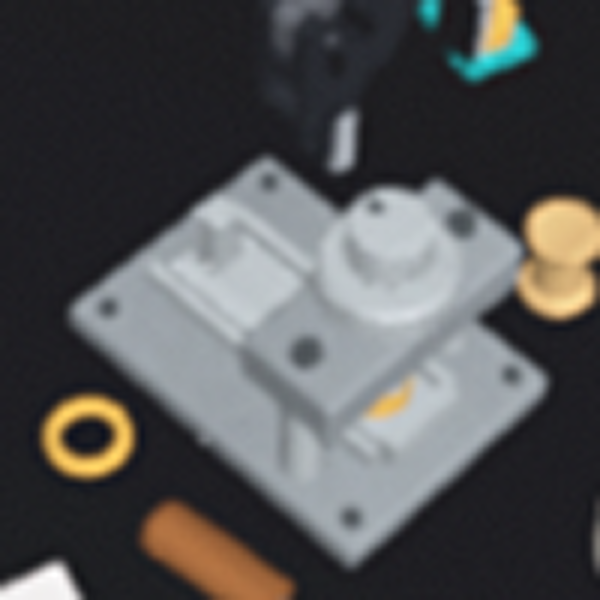

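The sled is home with its die at (388,400), the knob dot has turned to (376,207), the neighbours have not moved and the gripper is clear. I hand in.

```bash
python3 -c "
from cell import env
print(env.hand_in())"
```

```text
the job is handed in; nothing more can be done
None
```

I handed the job in; no verdict came back. The sled is home against the backstop, and the inner knob was turned clockwise until the foot held the die at an estimated 60 N (from noisy torque readings). The ring knob and nearby things look unmoved in the last picture, and the gripper is open and clear.

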